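# Find the loose lid bolt on the incubator block and hold its lid open

## Task

One of the three lid bolts on the incubator block has worked loose: tap all three bolt heads from above with the fingers, one after the other from the robot's left to its right, to find the one that gives. Then take the loose bolt by its head, lift its lid about half way open (roughly 45 degrees) and finish while still holding it there by the bolt, so that the tubes can be inspected. Leave the other lids shut and do not disturb the tube rack, cup and bottle beside the block.

Things in the scene. Friction and masses are not known exactly. Their poses are not given: they have to be found in the camera images.
- block: Incubator block: fixed cream plastic housing 170 (x) x 270 (y) x 90 mm high, origin at the centre of its underside, x away from the robot (yaw within 0.4 rad). Three aluminium lids 128 x 78 x 5 mm, tops at z = 96 mm, lie side by side 85 mm apart along its y, a bolt through each far end. One bolt, a different one each time, is loose; looks do not tell which.
- bolt_1: Captive bolt of the left lid (left = +y): knurled steel head 20 mm across, 18 mm high, 8 mm clear of the lid. Origin: centre of the head's top, 122 mm above the table, at block x = +50 mm; z out of the lid. Loose: sinks 6 mm when pushed (weak spring, 1 to 3 N), springs back, and the lid lifts with the head. Tight: gives under 1 mm and holds the lid shut.
- bolt_2: Captive bolt of the middle lid (left = +y): knurled steel head 20 mm across, 18 mm high, 8 mm clear of the lid. Origin: centre of the head's top, 122 mm above the table, at block x = +50 mm; z out of the lid. Loose: sinks 6 mm when pushed (weak spring, 1 to 3 N), springs back, and the lid lifts with the head. Tight: gives under 1 mm and holds the lid shut.
- bolt_3: Captive bolt of the right lid (left = +y): knurled steel head 20 mm across, 18 mm high, 8 mm clear of the lid. Origin: centre of the head's top, 122 mm above the table, at block x = +50 mm; z out of the lid. Loose: sinks 6 mm when pushed (weak spring, 1 to 3 N), springs back, and the lid lifts with the head. Tight: gives under 1 mm and holds the lid shut.
- lid_1 (a joint): Opening of the left lid in rad: 0 shut, grows as its far end swings up and towards the robot, stop at 1.4. Hinge line on the robot's side, parallel to the block's y at block x = -55 mm, z = 93.5 mm, 105 mm from the bolt's axis. Lid and bolt weigh about 0.2 kg; only the gripper keeps it open, it falls shut when let go.
- lid_2 (a joint): Opening of the middle lid in rad: 0 shut, grows as its far end swings up and towards the robot, stop at 1.4. Hinge line on the robot's side, parallel to the block's y at block x = -55 mm, z = 93.5 mm, 105 mm from the bolt's axis. Lid and bolt weigh about 0.2 kg; only the gripper keeps it open, it falls shut when let go.
- lid_3 (a joint): Opening of the right lid in rad: 0 shut, grows as its far end swings up and towards the robot, stop at 1.4. Hinge line on the robot's side, parallel to the block's y at block x = -55 mm, z = 93.5 mm, 105 mm from the bolt's axis. Lid and bolt weigh about 0.2 kg; only the gripper keeps it open, it falls shut when let go.
- tube_rack: Bystander: loose yellow rack of tubes with purple caps, 180 x 66 x 91 mm high, on the table to the left of the block; origin at the centre of its underside, long side along its x.
- cup: Bystander: loose clear plastic cup, 68 mm across, 80 mm high, to the right of the block; origin at the centre of its underside.
- bottle: Bystander: loose small amber bottle, 48 mm across, 90 mm high, to the right of the block; origin at the centre of its underside.

How it is judged (in metres and radians):
On the way, in this order (a step that is already met when the one before it is completed fails the run):
1. the left bolt is tapped (fingers press it with over 0.8 N) (contact force between the fingers and bolt_1 above 0.8 N), for 0.02 s.
2. the middle bolt is tapped (fingers press it with over 0.8 N) (contact force between the fingers and bolt_2 above 0.8 N), for 0.02 s.
3. the right bolt is tapped (fingers press it with over 0.8 N) (contact force between the fingers and bolt_3 above 0.8 N), for 0.02 s.
4. the loose lid is lifted by its bolt (over 0.3 rad) (((value of joint lid_1 above 0.3 rad and contact force between the fingers and bolt_1 above 0.5 N) or (value of joint lid_2 above 0.3 rad and contact force between the fingers and bolt_2 above 0.5 N) or (value of joint lid_3 above 0.3 rad and contact force between the fingers and bolt_3 above 0.5 N))), for 0.2 s.
At the end, for the whole second after the job is handed in: One lid is held still between 0.5 and 1.15 rad open with the fingers on its bolt (over 0.5 N), and the other two lids are shut (under 0.06 rad) (((value of joint lid_1 between 0.5 and 1.15 rad and velocity of joint lid_1 between -0.15 and 0.15 rad/s and contact force between the fingers and bolt_1 above 0.5 N and value of joint each of lid_2, lid_3 below 0.06 rad) or (value of joint lid_2 between 0.5 and 1.15 rad and velocity of joint lid_2 between -0.15 and 0.15 rad/s and contact force between the fingers and bolt_2 above 0.5 N and value of joint each of lid_1, lid_3 below 0.06 rad) or (value of joint lid_3 between 0.5 and 1.15 rad and velocity of joint lid_3 between -0.15 and 0.15 rad/s and contact force between the fingers and bolt_3 above 0.5 N and value of joint each of lid_1, lid_2 below 0.06 rad))); the arm keeps its last pose, push and grip.
It fails at once if the tube rack is disturbed (moved over 30 mm) (distance of tube_rack from where it was at the start of the episode above 0.03 m).
It fails at once if the cup is disturbed (moved over 30 mm) (distance of cup from where it was at the start of the episode above 0.03 m).
It fails at once if the bottle is disturbed (moved over 30 mm) (distance of bottle from where it was at the start of the episode above 0.03 m).
It also fails if it takes over 45 s, if anything falls off the work surface, if the arm or the gripper's body presses on something with over 40 N, if the wrist force passes 120 N, or if a joint passes its speed limit or range.

## Robot

A 6-joint arm with a two-finger parallel gripper is mounted at the origin on the work surface. World frame = base frame: x ahead of the robot, y to its left, z up, the work surface at z = 0. Lengths are in mm, angles in rad, forces in N, time in s.
With the tool pointing down it reaches from about 350 to 875 mm from the base axis. Payload 15.5 kg.
Tool frame: the origin (TCP) lies at the centre of the arm's flange, where the gripper is bolted on; the fingertips stand 173 mm ahead of it and the grasp point (between the pads) lies 155 mm ahead of it; z points along the fingers, y is the line along which they close (so a half turn about z gives the same grasp; the last joint's range is limited). The gripper opens to 85 mm and grips with 20 to 120 N. Pads are 22 mm wide; open, the fingers measure 114 mm over their backs; the gripper's body (76 mm by 85 mm) begins 54 mm behind the grasp point. The pads swing forward as they close: fully open they stand 13 mm farther back than shut.
Start: joints at [1.22, 0.494, 1.345, -0, 1.302, -0.096], TCP at [158.133, 604.667, 404.677] pointing down, gripper open.
Joint ranges: [-2.91, 2.91], [-0.82, 2.16], [0.22, 2.67], [-1.22, 4.37], [0.12, 2.79], [-3.08, 3.08]. Speed limits (rad/s): [1.89, 1.89, 2.57, 3.01, 3.01, 3.01].

## Interface

Orientations are given as a 3x3 rotation matrix whose columns are the frame's x, y, z axes.
In Python, from rig import observe, vision, finish_job gives the robot as it stands. The module is installed in compiled form; this text tells all that it offers.
- The arm moves only by the shell command python3 -m pendant 'ROWS' [FORCE]. ROWS is JSON, a list of rows, each a list of 7 numbers: the closure, from 0 (fully open) to 1 (shut), then the shift along the tool's x, y, z in m, then the turn, a rotation vector about the tool's x, y, z in rad. In form: [[hand, tx, ty, tz, ax, ay, az], ...]. A call has 1 to 10 rows; each row is the pose to reach, as a shift and turn from the pose commanded when the call began, along the tool's axes at that moment; what a row does not reach only later rows make up. A row lasts 1/8 s, in which the tool goes at most 62.5 mm and 10.7 degrees, less where a joint would pass 70% of its speed; a pose out of reach is approached as far as the arm can. A call with a gripper value outside its range is refused whole. The fingers move at their own pace and stop on an object; FORCE is the grip in N (left out, the last holds). Time passes only in rows, so rows that repeat a pose let the fingers close. It gives the time, the measured TCP pose, the force, the opening and the grip force at its end, in the units of the state.
- observe(): the state, without advancing time (a new reading comes with each control period).
- vision.get_image(name): name is "scene" or "side" or "wrist"; returns the picture (480x640x3 uint8, blue, green, red); there is no depth.
- vision.camera_model(name): a dict with "fx", "fy", "cx", "cy" (pixels), "camera_from_world" (4x4, takes a point from world to camera coordinates). Camera axes: x right, y up, looking along -z (the intrinsics and any distortion apply to the point x, -y, -z); pixel columns grow to the right and rows downward; lengths in mm; the calibration is good to about 2 mm. A picture is of the moment at which its call begins: read the wrist's pose just before it. camera_model takes no time and is no camera call; for the wrist camera it gives the pose at the moment of the call.
- finish_job(): hands the job in; it is judged then, once.
The state is a dict: "clock": time; "qpos": joint angles; "dq": joint speeds; "joint_efforts": joint torques, N m; "tool_pos": TCP position; "tool_rot": TCP orientation; "ft_force": force on the tool from outside, world axes, zero at the start; "wrist_torque": the same for the moment, N m; "opening": opening from 0.0 (shut) to 1.0 (fully open); "grip_force": force on a finger pad.
Only numpy, scipy, OpenCV 4.12 (cv2) and the standard library are available. Lean on these libraries where they do the work, as an engineer would, in place of code of your own. Each camera call takes 0.05 s, during which the arm holds its last target. There are 200 camera calls.

## Working session

There is one attempt and no reset: what is moved stays moved. The work goes in short steps, Python scripts to look and compute and a shell command to move; the robot and the scene stay as the last step left them, time stands still between calls to the robot, and variables do not carry over. Pictures are saved under pics/ and viewed, at most 10 in all, crops included, and the job is handed in when it is done.

```bash
mkdir -p pics
python3 - <<'E'
from rig import observe, vision
import cv2
s=observe();print(s)
for n in("scene","side"):
    cv2.imwrite(f"pics/{n}0.png",vision.get_image(n))
    m=vision.camera_model(n);print(n,m)
E
```

```text
{'clock': 0.0, 'qpos': array([ 1.21944745e+00,  4.94175170e-01,  1.34616761e+00, -5.54822063e-06,
        1.30249728e+00, -9.54841386e-02]), 'dq': array([-0.00082465, -0.00115959, -0.00013624,  0.00028848,  0.00108675,
       -0.00107275]), 'joint_efforts': array([ 7.17552466e-04, -8.82186770e+01, -3.83867383e+01, -3.09807297e-05,
        1.02316862e-02,  2.03230098e-05]), 'tool_pos': array([158.10791625, 604.50183969, 404.09274351]), 'tool_rot': array([[-9.67445156e-01,  2.53080403e-01, -4.24291208e-04],
       [ 2.53080733e-01,  9.67444451e-01, -1.17304540e-03],
       [ 1.13603372e-04, -1.24223702e-03, -9.99999222e-01]]), 'ft_force': array([-0.56003496, -0.02284275,  0.29694185]), 'wrist_torque': array([ 0.00436346, -0.04660696,  0.00310425]), 'grip_force': 0.0, 'opening': 0.9979470016715353}
scene {'fx': 620.4528932970469, 'fy': 620.4528932970469, 'cx': 314.1120112508754, 'cy': 243.4535937637957, 'camera_from_world': array([[ 1.78803876e-01,  9.83846581e-01, -8.66478075e-03,
        -1.56407581e+02],
       [-6.63300603e-01,  1.27043093e-01,  7.37490585e-01,
         2.92931872e+02],
       [ 7.26678391e-01, -1.26118821e-01,  6.75301828e-01,
        -1.67960048e+03],
       [ 0.00000000e+00,  0.00000000e+00,  0.00000000e+00,
         1.00000000e+00]])}
side {'fx': 548.2895997181695, 'fy': 548.2895997181695, 'cx': 312.7028580592554, 'cy': 239.2035975381784, 'camera_from_world': array([[-9.64393497e-01, -2.64046543e-01,  1.49868845e-02,
         5.57387930e+02],
       [ 1.82694034e-01, -6.24148353e-01,  7.59645788e-01,
        -1.71704759e+02],
       [-1.91227805e-01,  7.35335473e-01,  6.50164340e-01,
        -1.13219704e+03],
       [ 0.00000000e+00,  0.00000000e+00,  0.00000000e+00,
         1.00000000e+00]])}
```

View pics/scene0.png

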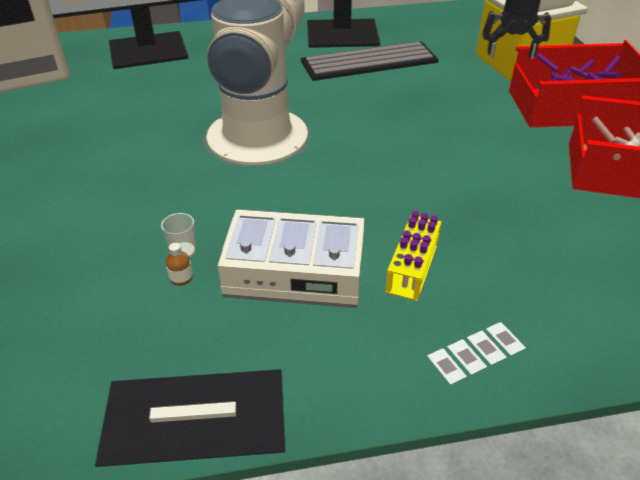

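View pics/side0.png

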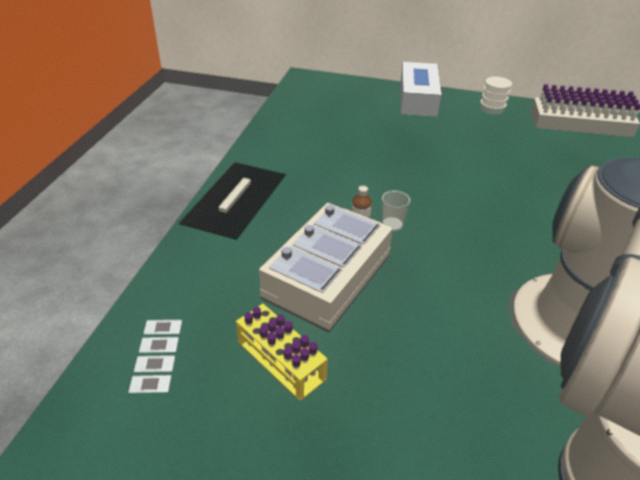

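The scene view shows bolts near (246,246), (290,250) and (334,254), with the rack on the right and the cup and bottle on the left. The side view shows the heads near (286,253), (309,231) and (329,211). I'll enlarge both.

Run:
```python
import cv2,numpy as np
a=cv2.imread("pics/scene0.png")[205:305,215:375]; b=cv2.imread("pics/side0.png")[195:295,255:395]
a=cv2.resize(a[:60],None,fx=5,fy=5,interpolation=2); b=cv2.resize(b[:60+5,:160],None,fx=4.6,fy=4.6,interpolation=2)
b=cv2.copyMakeBorder(b,0,0,0,800-b.shape[1],0)[:299]
cv2.imwrite("pics/c0.png",np.vstack([a,b]));print(a.shape,b.shape)
```

```text
(300, 800, 3) (299, 800, 3)
```

View pics/c0.png

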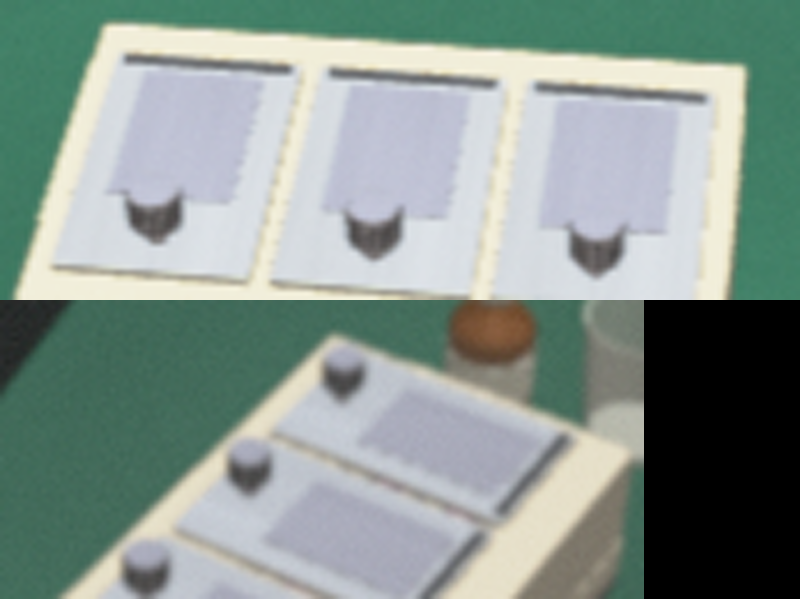

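The crops put the head tops at about (154,195), (374,211) and (597,227) in the upper one, and (344,61), (250,152) and (147,253) in the lower one. Next I'll project these onto z = 122.

```bash
cat > h.py <<'E'
import numpy as np
from rig import observe, vision
def ray(n,u,v,z,m=None):
    m=m or vision.camera_model(n); T=m["camera_from_world"]; R=T[:3,:3]; c=-R.T@T[:3,3]
    d=R.T@np.array([(u-m["cx"])/m["fx"],-(v-m["cy"])/m["fy"],-1])
    return c+d*(z-c[2])/d[2]
def delta(tcp,yaw,tilt=0):
    "shift in tool axes to world tcp"
    s=observe(); return s["tool_rot"].T@(np.array(tcp)-s["tool_pos"])
E
python3 - <<'E'
from h import *
np.set_printoptions(precision=1,suppress=True)
A=[(597,227),(374,211),(154,195)];B=[(147,253),(250,152),(344,61)]
P=[]
for a,b in zip(A,B):
    p=ray("scene",215+a[0]/5,205+a[1]/5,122);q=ray("side",255+b[0]/4.6,195+b[1]/4.6,122);print(p,q);P.append((p+q)/2)
P=np.array(P);d=P[0]-P[2];c=P.mean(0);yaw=np.arctan2(-d[0],d[1])
print("len",np.hypot(*d[:2]),"yaw",yaw,"c",c)
for k in(1,0,-1):print(c[:2]+85*k*np.array([-np.sin(yaw),np.cos(yaw)]))
E
```

```text
[613.6  87.2 122. ] [609.9  86.8 122. ]
[589.1   6.4 122. ] [585.3   6.9 122. ]
[564.6 -74.3 122. ] [560.5 -72.3 122. ]
len 167.67325243826699 yaw -0.2980079078009257 c [587.2   6.8 122. ]
[612.1  88. ]
[587.2   6.8]
[562.2 -74.5]
```

```bash
python3 -m pendant '[[1,-0.57,-0.385,0.06,0,0,0.042],[1,-0.57,-0.385,0.06,0,0,0.042],[1,-0.57,-0.385,0.06,0,0,0.042],[1,-0.57,-0.385,0.06,0,0,0.042],[1,-0.57,-0.385,0.06,0,0,0.042],[1,-0.57,-0.385,0.06,0,0,0.042],[1,-0.57,-0.385,0.06,0,0,0.042],[1,-0.57,-0.385,0.06,0,0,0.042],[1,-0.57,-0.385,0.06,0,0,0.042],[1,-0.57,-0.385,0.06,0,0,0.042]]' 30
python3 - <<'E'
from h import *
np.set_printoptions(precision=4,suppress=True)
print(delta([612,88,315],0),observe()["tool_rot"])
E
```

```text
clock: 1.35
tool_pos: [570.2, 135.1, 350.0]
tool_rot: [[-0.956, 0.294, -0.0], [0.294, 0.956, 0.0], [0.0, -0.0, -1.0]]
ft_force: [1.0, 0.3, 0.0]
opening: 0.001
grip_force: 0.0
[-53.7741 -32.7771  35.012 ] [[-0.9559  0.2936 -0.0003]
 [ 0.2936  0.9559  0.0001]
 [ 0.0003 -0.     -1.    ]]
```

```bash
python3 -m pendant '[[1,-0.054,-0.033,0.035,0,0,0],[1,-0.054,-0.033,0.035,0,0,0],[1,-0.054,-0.033,0.035,0,0,0],[1,-0.054,-0.033,0.035,0,0,0]]'
python3 - <<'E'
from h import *
import cv2
np.set_printoptions(precision=4,suppress=True)
s=observe();print(s["tool_pos"],s["ft_force"])
m=vision.camera_model("wrist");print(m)
cv2.imwrite("pics/w1.png",vision.get_image("wrist"))
T=m["camera_from_world"]
for p in([612,88,122],[587,7,122],s["tool_pos"]+s["tool_rot"]@[0,0,173]):
    q=T[:3,:3]@np.array(p)+T[:3,3];print(m["cx"]-m["fx"]*q[0]/q[2],m["cy"]+m["fy"]*q[1]/q[2])
E
```

```text
clock: 1.85
tool_pos: [610.5, 90.7, 316.0]
tool_rot: [[-0.956, 0.292, 0.0], [0.292, 0.956, 0.0], [-0.0, 0.0, -1.0]]
ft_force: [0.9, 0.2, -0.2]
opening: -0.005
grip_force: 0.0
[610.4614  90.6568 315.9722] [ 0.9361  0.2092 -0.2463]
{'fx': 429.21177836142385, 'fy': 429.21177836142385, 'cx': 315.39966484844155, 'cy': 242.79809454353398, 'camera_from_world': array([[   0.2919,    0.9564,    0.    , -264.1179],
       [  -0.9182,    0.2803,   -0.2798,  546.9524],
       [  -0.2677,    0.0817,    0.96  , -138.5279],
       [   0.    ,    0.    ,    0.    ,    1.    ]])}
312.3024466009185 301.8071848365346
107.84031227541087 301.22248049531174
317.7171283735591 319.78768557658356
```

View pics/w1.png

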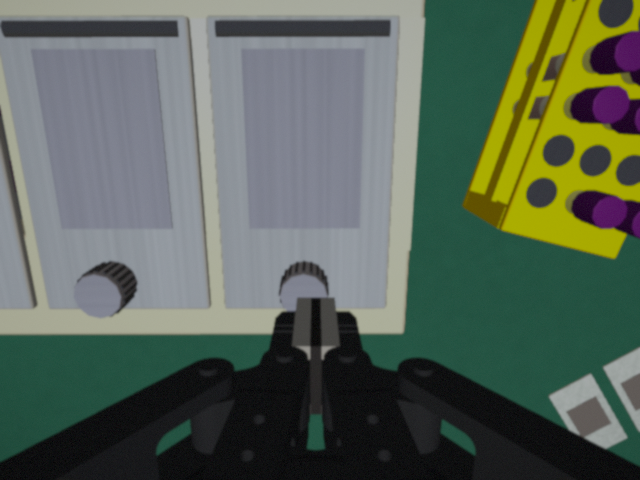

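The middle bolt's head top is near (98,296) and the left bolt's near (304,287), partly hidden behind the fingers. Each is a few pixels from its predicted position, so I'll refine from these.

Run:
```python
from h import *
np.set_printoptions(precision=4,suppress=True)
p2=ray("wrist",98,296,122);p1=ray("wrist",304,287,122);d=p1-p2
print(p1,p2,np.linalg.norm(d),np.arctan2(-d[0],d[1]))
print(delta([*p1[:2],315],0))
```

```text
[604.847   86.7379 122.    ] [583.8179   4.081  122.    ] 85.28997213346233 -0.24912853486217212
[ 4.2301 -5.4618  1.1352]
```

```bash
python3 -m pendant '[[1,0,-0.004,0,0,0,0],[1,0,-0.004,0.012,0,0,0],[1,0,-0.004,0.017,0,0,0],[1,0,-0.004,0.017,0,0,0]]'
python3 -m pendant '[[1,0,0,0.001,0,0,0],[1,0,0,0.002,0,0,0],[1,0,0,0.003,0,0,0],[1,0,0,0.003,0,0,0]]'
python3 -m pendant '[[1,0,0,0.001,0,0,0],[1,0,0,0.001,0,0,0]]'
```

```text
clock: 2.4
tool_pos: [609.7, 85.8, 297.6]
tool_rot: [[-0.956, 0.293, -0.001], [0.293, 0.956, -0.0], [0.001, -0.0, -1.0]]
ft_force: [-0.1, 0.5, -1.2]
opening: 0.002
grip_force: 0.0
clock: 2.9
tool_pos: [609.9, 85.7, 295.4]
tool_rot: [[-0.956, 0.293, 0.0], [0.293, 0.956, 0.0], [-0.0, 0.0, -1.0]]
ft_force: [0.0, -0.2, 0.7]
opening: -0.0
grip_force: 0.3
clock: 3.15
tool_pos: [609.9, 85.8, 294.4]
tool_rot: [[-0.956, 0.293, 0.0], [0.293, 0.956, -0.0], [-0.0, 0.0, -1.0]]
ft_force: [0.4, 0.0, 0.6]
opening: -0.004
grip_force: 0.5
```

```bash
for i in 1 ; do python3 -m pendant '[[1,0,0,0.001,0,0,0],[1,0,0,0.001,0,0,0]]' | egrep 'pos|ft|grip'; done
python3 -m pendant '[[1,0,0,0.001,0,0,0],[1,0,0,0.001,0,0,0]]'| egrep 'pos|ft|grip'
```

```text
tool_pos: [609.9, 85.8, 293.3]
ft_force: [0.3, -0.4, 1.7]
grip_force: 0.7
tool_pos: [609.9, 85.7, 292.3]
ft_force: [1.3, -0.3, 1.2]
grip_force: 0.8
```

```bash
python3 -m pendant '[[1,0,0,0.001,0,0,0],[1,0,0,0.0015,0,0,0],[1,0,0,0.0015,0,0,0]]'| egrep 'pos|ft|grip'
python3 - <<'E'
from h import *
for i in range(6):
    vision.get_image("wrist");s=observe();print(s["ft_force"].round(2),s["grip_force"],s["tool_pos"].round(2))
E
python3 -m pendant '[[1,0,0,0.001,0,0,0],[1,0,0,0.0015,0,0,0],[1,0,0,0.0015,0,0,0]]'| egrep 'pos|ft|grip'
```

```text
tool_pos: [609.9, 85.8, 290.9]
ft_force: [0.6, 0.1, 2.8]
grip_force: 1.1
[ 0.64 -0.49  2.17] 1.057363897562027 [609.96  85.72 290.88]
[0.81 0.57 2.52] 1.0555128939449787 [609.93  85.74 290.89]
[1.1  0.06 1.59] 1.0549387335777283 [609.93  85.75 290.91]
[ 1.22 -0.45  2.35] 1.0547827184200287 [609.93  85.73 290.93]
[ 0.31 -0.28  2.42] 1.054995283484459 [609.93  85.73 290.91]
[ 0.87 -0.19  1.71] 1.0557025484740734 [609.94  85.74 290.91]
tool_pos: [609.9, 85.7, 289.4]
ft_force: [1.0, -0.2, 2.6]
grip_force: 1.5
```

Bolt 1 sinks over 5 mm under about 2.3 N, so it is the loose one. The other two still have to be tapped in order.

```bash
python3 -m pendant '[[1,0,0,-0.02,0,0,0],[1,0,-0.04,-0.02,0,0,0],[1,0,-0.085,-0.02,0,0,0],[1,0,-0.085,-0.02,0,0,0],[1,0,-0.085,-0.008,0,0,0],[1,0,-0.085,-0.008,0,0,0]]'| egrep 'pos|ft|grip|clock'
python3 -m pendant '[[1,0,0,0.001,0,0,0],[1,0,0,0.002,0,0,0],[1,0,0,0.002,0,0,0]]'| egrep 'pos|ft|grip'
python3 -m pendant '[[1,0,0,0.0005,0,0,0],[1,0,0,0.001,0,0,0],[1,0,0,0.001,0,0,0]]'| egrep 'pos|ft|grip'
```

```text
clock: 5.45
tool_pos: [584.7, 5.3, 296.0]
ft_force: [-0.0, -0.6, 0.6]
grip_force: 0.0
tool_pos: [585.0, 4.7, 295.4]
ft_force: [0.2, 0.7, 0.6]
grip_force: 0.3
tool_pos: [585.0, 4.5, 295.1]
ft_force: [-3.0, 0.8, 11.2]
grip_force: 5.4
```

Bolt 2 is stiff (11 N at contact). Now bolt 3.

```bash
python3 -m pendant '[[1,0,0,-0.014,0,0,0],[1,0,-0.04,-0.014,0,0,0],[1,0,-0.085,-0.014,0,0,0],[1,0,-0.085,-0.014,0,0,0],[1,0,-0.085,-0.002,0,0,0],[1,0,-0.085,-0.002,0,0,0]]'| egrep 'pos|ft|grip|clock'
python3 -m pendant '[[1,0,0,0.001,0,0,0],[1,0,0,0.0015,0,0,0],[1,0,0,0.002,0,0,0],[1,0,0,0.002,0,0,0]]'| egrep 'pos|ft|grip'
```

```text
clock: 6.95
tool_pos: [560.2, -76.0, 295.6]
ft_force: [-0.1, -0.2, 0.1]
grip_force: 0.0
tool_pos: [560.0, -76.1, 295.0]
ft_force: [-3.1, 3.4, 13.9]
grip_force: 6.4
```

```bash
python3 -m pendant '[[1,0,0,-0.04,0,0,0],[0,0,0.06,-0.05,0,0,0],[0,0,0.12,-0.05,0,0,0],[0,0,0.17,-0.05,0,0,0],[0,0,0.17,-0.05,0,0,0],[0,0,0.17,-0.05,0,0,0]]'
python3 - <<'E'
from h import *
import cv2
m=vision.camera_model("wrist")
cv2.imwrite("pics/w2.png",vision.get_image("wrist"))
T=m["camera_from_world"]
for p in([609.5,86.5,122],[585,5.5,122]):
    q=T[:3,:3]@np.array(p)+T[:3,3];print(m["cx"]-m["fx"]*q[0]/q[2],m["cy"]+m["fy"]*q[1]/q[2])
E
```

```text
clock: 8.2
tool_pos: [609.7, 86.0, 344.2]
tool_rot: [[-0.956, 0.293, -0.0], [0.293, 0.956, -0.0], [0.0, -0.0, -1.0]]
ft_force: [0.6, -0.4, 0.3]
opening: 0.999
grip_force: 0.0
318.35991441399887 272.6930674647558
140.78733907485525 273.09750673404073
```

View pics/w2.png

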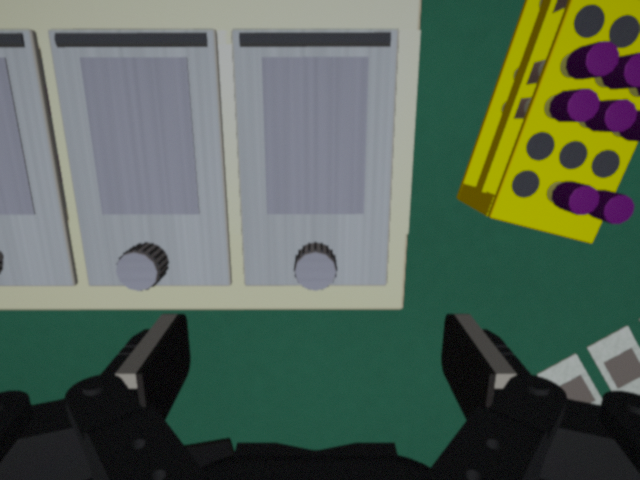

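Bolt 1's head top is at (316,267), within about 2 mm of the estimate and well centred between the open fingers. Descending and gripping.

```bash
python3 -m pendant '[[0,0.001,0,0.04,0,0,0],[0,0.001,0,0.06,0,0,0],[0,0.001,0,0.071,0,0,0],[0,0.001,0,0.071,0,0,0],[1,0.001,0,0.071,0,0,0],[1,0.001,0,0.071,0,0,0],[1,0.001,0,0.071,0,0,0],[1,0.001,0,0.071,0,0,0],[1,0.001,0,0.071,0,0,0],[1,0.001,0,0.071,0,0,0]]' 50
python3 -m pendant '[[1,0,0,0,0,0,0],[1,0,0,0,0,0,0]]' 50
```

```text
clock: 9.5
tool_pos: [609.0, 86.0, 273.4]
tool_rot: [[-0.956, 0.293, 0.0], [0.293, 0.956, -0.0], [-0.0, -0.0, -1.0]]
ft_force: [0.1, -1.8, 1.2]
opening: 0.215
grip_force: 48.7
clock: 9.75
tool_pos: [609.0, 86.0, 273.4]
tool_rot: [[-0.956, 0.293, 0.0], [0.293, 0.956, -0.0], [-0.0, -0.0, -1.0]]
ft_force: [1.0, -2.9, 0.1]
opening: 0.211
grip_force: 48.7
```

```bash
python3 -m pendant '[[1,0.0073,0,-0.004,0,-0.04,0],[1,0.0147,0,-0.0078,0,-0.08,0],[1,0.0224,0,-0.0112,0,-0.12,0],[1,0.03,0,-0.0144,0,-0.16,0],[1,0.0458,0,-0.0198,0,-0.24,0],[1,0.062,0,-0.0239,0,-0.32,0],[1,0.0784,0,-0.0267,0,-0.4,0],[1,0.0784,0,-0.0267,0,-0.4,0],[1,0.0784,0,-0.0267,0,-0.4,0]]' 50
python3 - <<'E'
from h import *
import cv2
print(observe()["qpos"].round(2))
a=cv2.resize(vision.get_image("scene")[150:310,180:440],None,fx=3,fy=3)
cv2.imwrite("pics/s2.png",a)
E
```

```text
clock: 10.88
tool_pos: [534.0, 109.0, 300.4]
tool_rot: [[-0.88, 0.293, 0.373], [0.27, 0.956, -0.114], [-0.39, 0.0, -0.921]]
ft_force: [1.1, -4.1, 0.9]
opening: 0.215
grip_force: 49.6
[ 0.14  0.47  1.81 -0.34  0.52 -0.87]
```

View pics/s2.png

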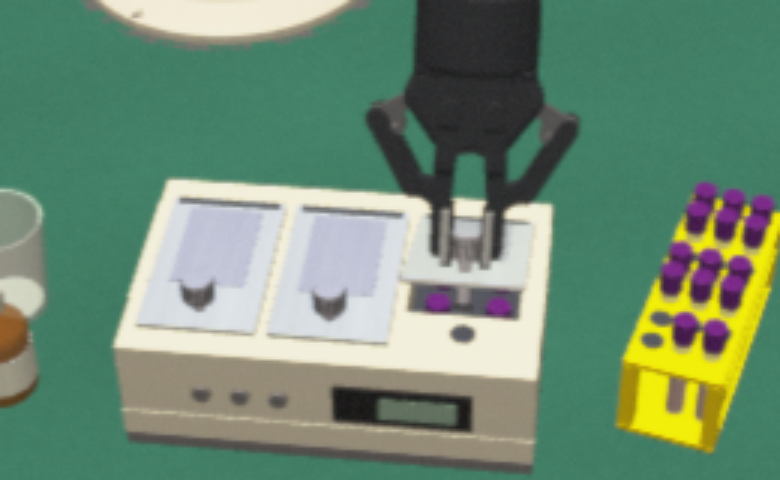

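The scene view shows the left lid raised with its bolt in the fingers and the other two lids shut. Continuing the same arc.

```bash
python3 -m pendant '[[1,0.0073,0,-0.004,0,-0.04,0],[1,0.0147,0,-0.0078,0,-0.08,0],[1,0.0224,0,-0.0112,0,-0.12,0],[1,0.03,0,-0.0144,0,-0.16,0],[1,0.0379,0,-0.0172,0,-0.2,0],[1,0.0458,0,-0.0198,0,-0.24,0],[1,0.0538,0,-0.022,0,-0.28,0],[1,0.0538,0,-0.022,0,-0.28,0],[1,0.0538,0,-0.022,0,-0.28,0],[1,0.0538,0,-0.022,0,-0.28,0]]' 50
python3 - <<'E'
from h import *
import cv2
print(observe()["qpos"].round(2))
a=cv2.resize(vision.get_image("scene")[150:310,140:440],None,fx=2.6,fy=2.6)
cv2.imwrite("pics/s3.png",a);s=observe();print(s["dq"].round(3),s["ft_force"])
E
```

```text
clock: 12.18
tool_pos: [479.2, 126.7, 303.4]
tool_rot: [[-0.754, 0.296, 0.587], [0.23, 0.955, -0.186], [-0.616, -0.005, -0.788]]
ft_force: [-12.7, 0.1, -18.9]
opening: 0.21
grip_force: 49.4
[ 0.24  0.43  2.   -1.22  0.35  0.07]
[ 0.001  0.002 -0.002  0.     0.001 -0.001] [-11.73454514  -0.26789955 -18.06961045]
```

View pics/s3.png

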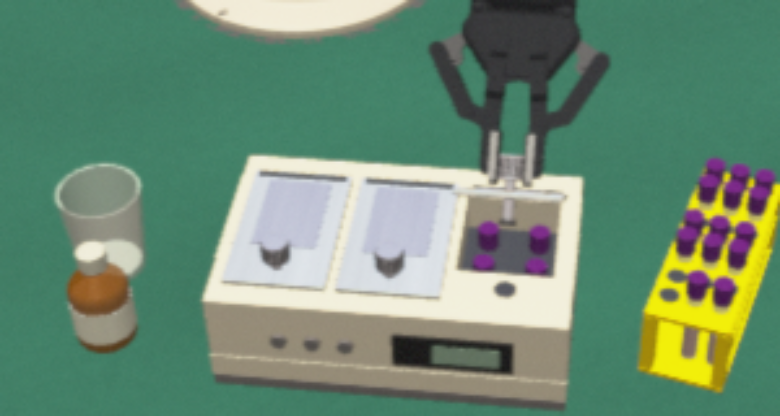

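The lid is about 0.66 rad open and held by its bolt, but joint 4 sits at its limit and the force is high. I'll back off a little.

```bash
python3 -m pendant '[[1,-0.0036,0,0.0022,0,0.02,0],[1,-0.0071,0,0.0044,0,0.04,0],[1,-0.0106,0,0.0067,0,0.06,0],[1,-0.0106,0,0.0067,0,0.06,0],[1,-0.0106,0,0.0067,0,0.06,0],[1,-0.0106,0,0.0067,0,0.06,0]]' 50
python3 - <<'E'
from h import *
s=observe();print(s["qpos"].round(3),s["dq"].round(3))
h=np.array([608.5,86])-105*np.array([np.cos(.298),-np.sin(.298)])
p=s["tool_pos"]+s["tool_rot"]@[0,0,151.4]   # head top point at grasp
d=p-[*h,93.5]; r=np.hypot(d[:2]@[np.cos(.298),-np.sin(.298)],d[2]);a=np.arctan2(d[2],d[:2]@[np.cos(.298),-np.sin(.298)])
print("lid",a-np.arctan2(28.5,105),r,np.hypot(105,28.5))
E
```

```text
clock: 12.98
tool_pos: [491.3, 123.0, 304.8]
tool_rot: [[-0.787, 0.296, 0.541], [0.241, 0.955, -0.172], [-0.567, -0.005, -0.823]]
ft_force: [-10.9, 0.5, -15.5]
opening: 0.212
grip_force: 49.5
[ 0.219  0.431  1.956 -0.943  0.36  -0.222] [ 0.001 -0.    -0.003  0.001 -0.    -0.   ]
lid 0.6408461072372273 110.14547994800373 108.79912683473154
```

```bash
python3 -m pendant '[[1,0.001,0,0.0005,0,0,0],[1,0.0015,0,0.0005,0,0,0],[1,0.0015,0,0.0005,0,0,0],[1,0.0015,0,0.0005,0,0,0],[1,0.0015,0,0.0005,0,0,0],[1,0.0015,0,0.0005,0,0,0]]' 50
```

```text
clock: 13.72
tool_pos: [491.2, 123.1, 304.3]
tool_rot: [[-0.786, 0.296, 0.542], [0.241, 0.955, -0.172], [-0.569, -0.005, -0.822]]
ft_force: [-7.3, -4.5, -9.9]
opening: 0.209
grip_force: 49.6
```

Steady, with low forces, a firm grip and the lid at about 0.64 rad. Handing in.

```bash
python3 -c "
from rig import finish_job
print(finish_job())"
```

```text
the job is handed in; nothing more can be done
None
```

I tapped all three bolts from left to right and found the left one loose; its lid was held open by the bolt at about 0.64 rad (my estimate, around 37°) when I handed the job in. The last picture, taken just before a small final adjustment, shows the other two lids shut and the rack, cup and bottle in place; the hand-in returned no verdict.

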